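# Free a spool on the filament rewinder

## Robot

A 6-joint arm with a two-finger parallel gripper is mounted at the origin on the work surface. World frame = base frame: x ahead of the robot, y to its left, z up, the work surface at z = 0. Lengths are in m, angles in rad, forces in N, time in s.
With the tool pointing down it reaches from about 0.375 to 0.9 m from the base axis. Payload 3.1 kg.
Tool frame: the origin (TCP) lies on the centre line of the jaws, within the pads' length; the fingertips stand 22 mm ahead of it and the grasp point (between the pads) lies 3 mm ahead of it; z points along the fingers, y is the line along which they close (so a half turn about z gives the same grasp; the last joint's range is limited). The gripper opens to 85 mm and grips with 20 to 120 N. Pads are 22 mm wide; open, the fingers measure 114 mm over their backs; the gripper's body (76 mm by 85 mm) begins 54 mm behind the grasp point. The pads swing forward as they close: fully open they stand 13 mm farther back than shut.
Start: joints at [0.992, 0.527, 1.433, -0, 1.181, -0.178], TCP at [0.244, 0.575, 0.217] pointing down, gripper open.
Joint ranges: [-3.08, 3.08], [-0.75, 2.2], [0.22, 2.44], [-1.43, 4.57], [0, 2.65], [-2.85, 2.85]. Speed limits (rad/s): [2.79, 2.79, 3.14, 3.14, 3.14, 3.14].

## Interface

Orientations are given as a unit quaternion [x, y, z, w].
In Python, from station import manip gives the robot as it stands.
- The arm moves only by the tool run_rows, called after "Emit:" by a JSON object that holds its "op" and its "data", one argument or row to a line. Schema: {"type":"object","properties":{"ticks":{"type":"array","items":{"type":"array","items":{"type":"array","items":{"type":"number"},"minItems":5,"maxItems":5},"minItems":1,"maxItems":20},"minItems":1,"maxItems":1},"grip_n":{"type":"number"},"only":{"type":"string"},"quiet":{"type":"boolean"},"lines":{"type":"string"}},"required":["ticks"],"additionalProperties":false}. ticks is a list that holds a single list of rows (three levels of brackets), with 1 to 20 rows, each of 5 numbers: dx, dy, dz in a scale on which 1.0 is 0.6 m, then a turn about the tool's z in parts of the range, where 1.0 means 4 rad, then the opening from 0.0 (shut) to 1.0 (fully open); each row is the pose to reach, as a shift and turn from the pose commanded when the call began, along the tool's axes at that moment; what a row does not reach only later rows make up. A row lasts 1/10 s, in which the tool goes at most 0.05 m and 0.15 rad, less where a joint would pass 70% of its speed; a pose out of reach is approached as far as the arm can. The fingers move at their own pace and stop on an object; grip_n is the grip in N (left out, the last holds). Time passes only in rows, so rows that do not move let the fingers close. The tool returns the time, the measured TCP pose, the force, the opening and the grip force at its end. only (a regular expression) keeps the lines of the reply that match it, lines (a string "A,B") keeps lines A to B, and quiet returns only ok. A shift or turn number past 1, either way, is cut back to 1. Input that does not fit is refused with a message, and nothing moves.
- manip.sense(): the state, without advancing time (a new reading comes with each control period).
- manip.snapshot(name): name is "scene" or "top" or "wrist"; returns a dict with "pixels" (420x560x3 uint8, red, green, blue), "range_z" (420x560 float32, m along the optical axis (not along the pixel's ray), 0 where there is no reading), "fov_y" (degrees; the focal length in pixels is half the picture's height over the tangent of half this angle, whatever the lens; pixels are square), "cx", "cy" (the principal point, pixels), "R" (3x3) and "t" (3): a world point X has camera coordinates R X + t; the wrist camera has in their place "hand_eye" (4x4, takes a point from camera to tool coordinates, whose origin is the TCP and whose axes are the flange's). Camera axes: x right, y down, z forward; pixel columns grow to the right and rows downward; lengths in m; the calibration is good to about 2 mm. A picture is of the moment at which its call begins: read the wrist's pose just before it.
- manip.sign_off(): hands the job in; it is judged then, once.
The state is a dict: "t": time; "q": joint angles; "qd": joint speeds; "tau": joint torques, N m; "tcp_pos": TCP position; "tool_rot": TCP orientation; "force": force on the tool from outside, world axes, zero at the start; "ft_torque": the same for the moment, N m; "finger_gap": opening from 0.0 (shut) to 1.0 (fully open); "gripper_force": force on a finger pad.
Only numpy, scipy, OpenCV 4.12 (cv2) and the standard library are available. Lean on these libraries where they do the work, as an engineer would, in place of code of your own. Each camera call takes 0.05 s, during which the arm holds its last target. There are 200 camera calls.

## Task

The spool on the filament rewinder is to be changed. While the brake still holds the spindle, unscrew the big knurled clamp nut from its stud and lay it flat, the same way up, in the shallow tray; then push the brake lever away from its rest, past the stiff detent, into the float notch where it stays by itself. Stop pushing when it drops in, do not force it against its end stop, and leave the other things on the desk where they are.

Things in the scene. Friction and masses are not known exactly. Their poses are not given: they have to be found in the camera images.
- rewinder: Filament rewinder bolted to the desk: white base plate 170 x 340 x 20 mm. Origin: on the desk, under the base; x points ahead (the way the lever is pushed), z up. At local (0, 80) mm a grey spool, 130 mm across, lies flat, top 85 mm above the desk; its spindle does not turn. At local (0, -110) mm stands the grey lever console, 130 x 62 mm, top 100 mm above the desk, slotted lengthwise.
- stud_foot (a point): Foot of the upright threaded steel stud, on the spindle's axis, on top of the spool (85 mm above the desk). Stud 27 mm across the thread, 40 mm high; thread right-handed, coarse, two-start, 22 mm of rise per turn, ending 33 mm above the spool. The nut frees after about 0.6 turn (215 degrees) and must rise 42 mm above its home height to clear the stud; pulled while engaged it does not come off.
- nut: Knurled aluminium clamp nut: a ring 57 mm across, 42 mm high, 0.1 to 0.2 kg, with a 29 mm through bore. Origin: centre of its underside; z up its axis. It starts fully home on the spool and turns with light torque. Turned counter-clockwise seen from above it rises 22 mm per turn (about 2 mm of play) and stays where it is left.
- tray: Shallow black square tray fixed on the desk, 160 x 160 mm outside, walls 14 mm high and 4 mm thick, floor 4 mm thick. Origin: centre of its underside. It stands to the left or the right, in front of the rewinder; a taller grey bin (150 x 150 x 70 mm) stands on the other side.
- lever: Brake lever: 12 mm steel rod with a black ball knob at its top. Origin: the pivot; z runs up the rod, y is the hinge axis (the rewinder's y). At rest a light spring holds it leaning back 0.4 rad to the rewinder's -x; pushing the knob to the rewinder's +x tips it over forward. Let go before the detent is passed, it springs back. More than 45 N on it counts as forcing.
- lever_knob (a point): Centre of the lever's ball knob: 38 mm across, 120 mm from the pivot. Resistance at the knob: 1 to 3 N up to the detent, then 10 to 16 N. The detent's top lies 0.4 to 0.85 rad from rest, its foot 0.2 rad earlier (unseen, differs each time); past it the lever snaps 0.14 rad on into the float notch (0.52 to 0.99 rad), the force vanishes, and it stays. A hard end stop is only 0.1 rad further.
- lever_pivot (a point): Pivot of the brake lever, 70 mm above the desk, inside the console.
- elbow_a: Bystander: black printed pipe elbow, two 32 mm tubes 50 mm long at right angles, lying in the grey bin. Origin: under its corner.
- elbow_b: Bystander: grey printed pipe elbow of the same shape, behind the rewinder. Origin: under its corner.
- mug: Bystander: glass mug, 76 mm across, 110 mm high, standing on the left. Origin: centre of its underside.
- jar: Bystander: white jar with a black cap, 66 mm across, 90 mm high, on the right. Origin: centre of its underside.
- scraper: Bystander: spatula-like print scraper, 200 mm long, lying behind the rewinder.
- driver: Bystander: screwdriver, 200 mm long, lying on the right at the back.
- spare: Bystander: spare spool lying flat, 130 mm across, 53 mm high, at the back on the left. Origin: centre of its underside.

How it is judged:
On the way, in this order (a step that is already met when the one before it is completed fails the run):
1. the nut lies flat in the tray, let go, while the brake lever is still at rest (x of nut in the frame of tray between -0.055 and 0.055 m and y of nut in the frame of tray between -0.055 and 0.055 m and z of nut in the frame of tray below 0.012 m and angle between nut's own z axis and vertical below 0.2 rad and linear speed of nut below 0.03 m/s and contact force between the fingers and nut below 0.1 N and x of lever_knob in the frame of rewinder below -0.02 m), for 0.2 s.
2. the lever stays in the float notch with nothing touching it (x of lever_knob in the frame of rewinder above 0.008 m and contact force between the fingers and lever below 0.1 N and linear speed of lever below 0.03 m/s), for 0.3 s.
At the end, for the whole second after the job is handed in: The nut rests in the tray, its underside on the tray's floor, upright within 0.2 rad and its centre within 55 mm of the tray's centre along each side; the lever stays untouched in the float notch (knob more than 8 mm ahead of its pivot along the rewinder's x); both are at rest and let go (all of step 2 and x of nut in the frame of tray between -0.055 and 0.055 m and y of nut in the frame of tray between -0.055 and 0.055 m and z of nut in the frame of tray below 0.012 m and angle between nut's own z axis and vertical below 0.2 rad and linear speed of nut below 0.03 m/s and contact force between the fingers and nut below 0.1 N).
It fails at once if the lever is forced: more than 45 N between the fingers and the lever (contact force between the fingers and lever above 45 N).
It fails at once if a bystander is shifted by more than 30 mm (distance of any of elbow_a, elbow_b, mug, jar, scraper, driver, spare from where it was at the start of the episode above 0.03 m).
It also fails if it takes over 72 s, if anything falls off the work surface, if the arm or the gripper's body presses on something with over 40 N, if the wrist force passes 120 N, or if a joint passes its speed limit or range.

## Working session

There is one attempt and no reset: what is moved stays moved. The work goes in short steps, Python scripts to look and compute and a tool call to move; the robot and the scene stay as the last step left them, time stands still between calls to the robot, and variables do not carry over. Pictures are saved under pics/ and viewed, at most 10 in all, crops included, and the job is handed in when it is done.

```bash
ls; mkdir -p pics; cat > h.py <<'E'
import numpy as np,cv2
from station import manip
def snap(n,f):
    s=manip.sense(); d=manip.snapshot(n); d["s"]=s
    cv2.imwrite("pics/"+f+".png",d["pixels"][...,::-1]); np.savez("pics/"+f+".npz",**{k:v for k,v in d.items() if k!="s"},tcp=s["tcp_pos"],rot=s["tool_rot"]); return d
def cloud(d):
    z=d["range_z"]; f=210/np.tan(np.radians(d["fov_y"])/2)
    v,u=np.mgrid[:420,:560]
    P=np.stack([(u-d["cx"])/f*z,(v-d["cy"])/f*z,z],-1)
    W=(P-d["t"])@d["R"]; W[z==0]=np.nan
    return W
E
python3 - <<'E'
from h import *
for n in("top","scene"):
    d=snap(n,n+"0"); print(d["fov_y"],d["cx"],d["cy"],d["R"],d["t"])
print(manip.sense())
E
```

```text
pics
station.py
50.01084929585495 276.7782067921876 208.48220151684012 [[ 0.02254535 -0.99962431  0.01558687]
 [-0.99315876 -0.02418085 -0.1142408 ]
 [ 0.11457478 -0.01290464 -0.99333081]] [-0.01132421  0.59590185  1.47918546]
51.66881500577079 272.54402389213317 207.25167788783102 [[ 2.12923325e-01  9.77068832e-01  3.93583486e-04]
 [ 7.37568541e-01 -1.60467081e-01 -6.55929084e-01]
 [-6.40824707e-01  1.39952896e-01 -7.54822417e-01]] [-0.13600841 -0.34517848  1.7650784 ]
{'t': 0.1, 'q': array([ 9.91489142e-01,  5.28404461e-01,  1.43375036e+00, -1.77993585e-05,
        1.18143929e+00, -1.78523586e-01]), 'qd': array([ 1.39287820e-03, -8.67018283e-05, -4.55140709e-03,  1.02269448e-03,
       -1.28109621e-03,  1.70982595e-04]), 'tau': array([ 4.23594872e-05, -4.43301129e+01, -1.78585893e+01, -2.74992617e-04,
        3.87595923e-03, -2.46440010e-05]), 'tcp_pos': array([0.24345534, 0.5749052 , 0.21631989]), 'tool_rot': array([ 1.99049887e-01,  9.79988847e-01, -9.32785030e-04, -3.62535052e-04]), 'force': array([0.03639392, 0.19494438, 0.68338604]), 'ft_torque': array([-0.00273986,  0.02016884, -0.01354744]), 'gripper_force': 0.0, 'finger_gap': 1.0003963639519986}
```

View pics/top0.png

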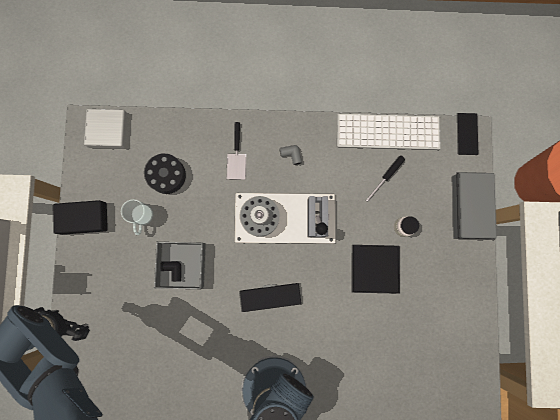

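View pics/scene0.png

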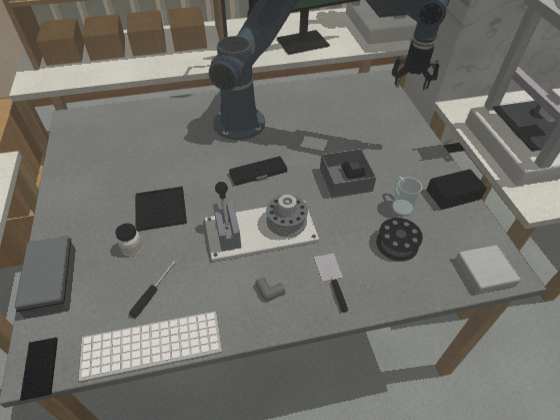

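The top view has +x up and +y to the left. It shows the nut at about (260,215), the knob at (321,229), the tray centre at (376,269) on the right and the bin at (182,265). Next I'll measure these.

```bash
python3 - <<'E'
from h import *
for n in("top0","scene0"):
    d=dict(np.load(f"pics/{n}.npz")); W=cloud(d); z=W[...,2]
    x,y=W[...,0],W[...,1]
    f=210/np.tan(np.radians(d["fov_y"])/2)
    boxes={"top0":dict(nut=(235,190,285,240),knob=(305,190,337,240),plate=(233,192,338,243),tray=(348,240,404,296)),
     "scene0":dict(nut=(270,188,305,225),knob=(210,178,235,200),plate=(200,180,320,260),tray=(130,185,190,232))}[n]
    rng=dict(nut=(.118,.135),knob=(.165,.215),plate=(.012,.027),tray=(-.02,.03))
    for k,(a,b,c,e) in boxes.items():
        P=W[b:e,a:c].reshape(-1,3); px=d["pixels"][b:e,a:c].reshape(-1,3)
        m=(P[:,2]>rng[k][0])&(P[:,2]<rng[k][1])
        if k=="tray": m&=px.max(1)<45
        Q=P[m]
        if len(Q)<3: print(n,k,len(Q)); continue
        r=cv2.minAreaRect((Q[:,:2]*1000).astype(np.float32))
        print(n,k,len(Q),Q.mean(0).round(4),"bbox",Q.min(0).round(3),Q.max(0).round(3),r)
E
```

```text
top0 nut 209 [0.5654 0.0608 0.1266] bbox [0.538 0.034 0.118] [0.593 0.088 0.134] ((565.0481567382812, 60.88121032714844), (53.983211517333984, 53.69485855102539), 45.98361587524414)
top0 knob 122 [ 0.5211 -0.1289  0.1933] bbox [ 0.504 -0.148  0.178] [ 0.538 -0.112  0.206] ((521.0742797851562, -129.88258361816406), (33.42058563232422, 36.08884048461914), 0.6561473608016968)
top0 plate 2799 [ 0.5633 -0.0301  0.0201] bbox [ 0.481 -0.194  0.012] [0.653 0.146 0.027] ((568.552978515625, -24.006515502929688), (168.02064514160156, 340.2585144042969), 1.2940961122512817)
top0 tray 2102 [ 0.4028 -0.3383  0.005 ] bbox [ 0.324 -0.419 -0.008] [ 0.482 -0.254  0.023] ((402.98321533203125, -336.9420471191406), (160.77874755859375, 159.28688049316406), 88.17485046386719)
scene0 nut 201 [0.5699 0.0591 0.1245] bbox [0.541 0.032 0.118] [0.599 0.088 0.132] ((568.8663940429688, 59.64091491699219), (54.61499786376953, 57.2508430480957), 60.29887771606445)
scene0 knob 133 [ 0.5303 -0.1304  0.1881] bbox [ 0.512 -0.148  0.165] [ 0.544 -0.112  0.204] ((526.9629516601562, -130.45545959472656), (35.08510971069336, 32.37239456176758), 77.77561950683594)
scene0 plate 2650 [ 0.5872 -0.0469  0.0186] bbox [ 0.337 -0.195  0.012] [0.657 0.146 0.027] ((496.61724853515625, -24.790878295898438), (318.7696838378906, 340.7279357910156), 0.2776193618774414)
scene0 tray 256 [ 0.4091 -0.3351  0.0061] bbox [ 0.32  -0.412 -0.004] [ 0.486 -0.255  0.015] ((403.0554504394531, -333.2729797363281), (156.82948303222656, 166.0303497314453), 89.8244400024414)
```

```bash
python3 - <<'E'
import cv2,numpy as np
a=cv2.resize(cv2.imread("pics/top0.png")[185:250,225:345],None,fx=6,fy=6,interpolation=cv2.INTER_CUBIC)
cv2.imwrite("pics/c1.png",a)
E
```

```text
(no output)
```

View pics/c1.png

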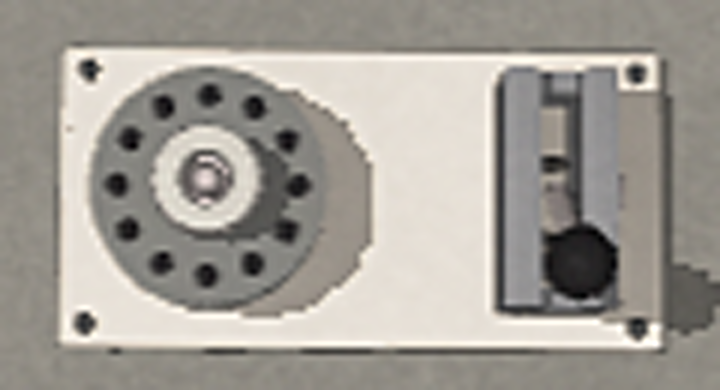

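The crop shows the stud and nut axis at about (259,215) and the knob at about (322,228). The measured sizes agree with the given ones: nut top 0.127 m, plate 168x340 mm, tray 160 mm at (0.403,-0.337). I'm moving above the nut with the wrist wound up for the unscrewing.

The manual's scale: shifts go in shares of 0.6 m and turns go in shares of 4 rad. Converting my numbers, -0.499 m / 0.6 = -0.8317, -0.348 m / 0.6 = -0.58, 3 rad / 4 = 0.75.

Emit:
{"op": "run_rows", "data": {
  "ticks": [
    [[-0.4167,-0.2833,-0.0667,0.375,1],[-0.4167,-0.2833,-0.0667,0.375,1],[-0.4167,-0.2833,-0.0667,0.375,1],[-0.4167,-0.2833,-0.0667,0.375,1],[-0.4167,-0.2833,-0.0667,0.375,1],[-0.4167,-0.2833,-0.0667,0.375,1],[-0.4167,-0.2833,-0.0667,0.375,1],[-0.8317,-0.58,-0.0667,0.75,1],[-0.8317,-0.58,-0.0667,0.75,1],[-0.8317,-0.58,-0.0667,0.75,1],[-0.8317,-0.58,-0.0667,0.75,1],[-0.8317,-0.58,-0.0667,0.75,1],[-0.8317,-0.58,-0.0667,0.75,1],[-0.8317,-0.58,-0.0667,0.75,1],[-0.8317,-0.58,-0.0667,0.75,1],[-0.8317,-0.58,-0.0667,0.75,1],[-0.8317,-0.58,-0.0667,0.75,1],[-0.8317,-0.58,-0.0667,0.75,1],[-0.8317,-0.58,-0.0667,0.75,1],[-0.8317,-0.58,-0.0667,0.75,1]]
  ]
}}

```text
t: 2.1
tcp_pos: [0.567, 0.0604, 0.2567]
tool_rot: [0.991, -0.132, -0.001, 0.0]
force: [-0.4, -0.2, -0.0]
finger_gap: 1.001
gripper_force: 0.0
```

```bash
cat >> h.py <<'E'
from scipy.spatial.transform import Rotation as Ro
def wcloud(d,tcp,rot):
    z=d["range_z"]; f=210/np.tan(np.radians(d["fov_y"])/2)
    v,u=np.mgrid[:420,:560]
    P=np.stack([(u-d["cx"])/f*z,(v-d["cy"])/f*z,z],-1); H=d["hand_eye"]
    T=P@H[:3,:3].T+H[:3,3]; W=T@Ro.from_quat(rot).as_matrix().T+tcp; W[z==0]=np.nan
    return W
E
python3 - <<'E'
from h import *
d=snap("wrist","w1"); s=d["s"]; print(s["q"],s["tcp_pos"],Ro.from_quat(s["tool_rot"]).as_matrix().round(3))
W=wcloud(d,s["tcp_pos"],s["tool_rot"]); P=W.reshape(-1,3)
m=(P[:,2]>.115)&(P[:,2]<.14)&(abs(P[:,0]-.567)<.05)&(abs(P[:,1]-.06)<.05); Q=P[m]
if len(Q)>5: print(len(Q),Q.mean(0),np.median(Q[:,2]),cv2.minEnclosingCircle((Q[:,:2]*1000).astype(np.float32)),Q.min(0),Q.max(0))
E
```

```text
[-8.98623886e-02  4.09854371e-01  1.52481490e+00 -1.52530414e-05
  1.20822532e+00  1.74643109e+00] [0.56704897 0.06035126 0.25666751] [[ 0.965 -0.262 -0.001]
 [-0.262 -0.965  0.   ]
 [-0.001  0.    -1.   ]]
3340 [0.56664455 0.0615291  0.12483215] 0.12570635700781216 ((565.1006469726562, 62.002723693847656), 29.003173828125) [0.5378603  0.03319585 0.11509397] [0.59394357 0.09093013 0.12823336]
```

View pics/w1.png

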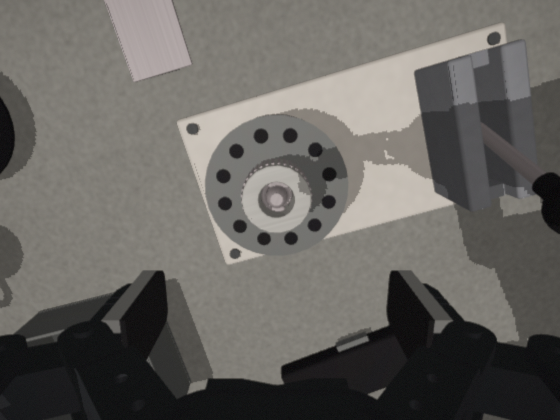

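The wrist view shows the nut ring at (277,198), which gives (0.566, 0.061, top 0.126). That agrees with the other cameras, so I'm descending and gripping.

To row units: 0.142 m / 0.6 = 0.2367, 0.12 m / 0.6 = 0.2, 0.5 rad / 4 = 0.125.

Emit:
{"op": "run_rows", "data": {
  "ticks": [
    [[0,0,0.0833,0.0375,1],[0,-0.0008,0.1667,0.075,1],[0,-0.0008,0.2,0.1125,1],[0,-0.0008,0.2367,0.125,1],[0,-0.0008,0.2367,0.125,1],[0,-0.0008,0.2367,0.125,0.3],[0,-0.0008,0.2367,0.125,0.3],[0,-0.0008,0.2367,0.125,0.3],[0,-0.0008,0.2367,0.125,0.3],[0,-0.0008,0.2367,0.125,0.3],[0,-0.0008,0.2367,0.125,0.3]]
  ],
  "grip_n": 35
}}

```text
t: 3.25
tcp_pos: [0.5678, 0.0608, 0.1156]
tool_rot: [0.929, -0.37, 0.0, -0.0]
force: [0.4, 0.0, -0.1]
finger_gap: 0.304
gripper_force: 0.0
```

```bash
python3 -c "
from h import *
s=manip.sense();print(s['q'],s['ft_torque'],s['tcp_pos'])"
```

```text
[-8.88774060e-02  5.91928235e-01  1.66187256e+00 -2.56981012e-05
  8.87097714e-01  2.24086871e+00] [-0.0302394  -0.0003354  -0.05748889] [0.56776095 0.06083923 0.11564419]
```

```bash
python3 -c "
from h import *
snap('wrist','w2')"
```

```text
(no output)
```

View pics/w2.png

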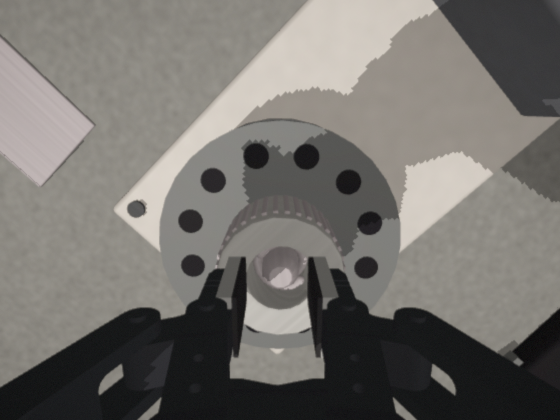

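The fingers at (235-320, 255-350) seem to have closed above the nut's top. I'll check the depth.

```bash
python3 - <<'E'
from h import *
d=dict(np.load("pics/w2.npz")); W=wcloud(d,d["tcp"],d["rot"])
R=Ro.from_quat(d["rot"]).as_matrix(); T=(W-d["tcp"])@R
print(d["hand_eye"].round(3),d["fov_y"],d["tcp"])
for u,v in [(232,262),(238,300),(238,340),(322,262),(312,300),(280,250),(230,245),(330,245),(280,330),(280,300),(280,220),(200,200)]: print(u,v,W[v,u].round(4),T[v,u].round(4))
s=manip.sense(); print(s["force"],s["finger_gap"],s["gripper_force"])
E
```

```text
[[-0.    -0.963 -0.27   0.068]
 [ 1.    -0.    -0.001  0.   ]
 [ 0.001 -0.27   0.963 -0.156]
 [ 0.     0.     0.     1.   ]] 59.073738990465436 [0.56776095 0.06083923 0.11564419]
232 262 [0.5874 0.0658 0.1399] [ 0.0109 -0.0171 -0.0242]
238 300 [0.5812 0.0658 0.1609] [ 0.0064 -0.0128 -0.0453]
238 340 [0.5715 0.0751 0.1636] [-0.0071 -0.0129 -0.0479]
322 262 [0.563  0.0411 0.138 ] [ 0.0101  0.0176 -0.0224]
312 300 [0.5597 0.0509 0.1513] [ 0.0011  0.0127 -0.0357]
280 250 [0.5707 0.056  0.1136] [0.0055 0.0015 0.002 ]
230 245 [0.5901 0.0668 0.1247] [ 0.0121 -0.0197 -0.009 ]
330 245 [0.5618 0.0359 0.1266] [ 0.0128  0.0222 -0.011 ]
280 330 [0.5465 0.079  0.126 ] [-0.0279  0.0014 -0.0104]
280 300 [0.5543 0.0715 0.1186] [-0.0171  0.0015 -0.003 ]
280 220 [0.5839 0.0436 0.1263] [ 0.0236  0.0013 -0.0106]
200 200 [0.611  0.0747 0.085 ] [ 0.0219 -0.0398  0.0307]
[ 0.84161361  0.19977938 -0.35276548] 0.29653827083944106 0.0
```

The fingertips sit about 22 mm behind the reported TCP, so they passed over the nut. I'll open and measure where the tips stand at wide opening before descending further.

Emit:
{"op": "run_rows", "data": {
  "ticks": [
    [[0,0,0,0,1],[0,0,0,0,1],[0,0,0,0,1],[0,0,0,0,1],[0,0,0,0,1]]
  ]
}}

```text
t: 3.8
tcp_pos: [0.5676, 0.0608, 0.1152]
tool_rot: [0.929, -0.371, -0.0, 0.0]
force: [-0.4, -0.2, 1.3]
finger_gap: 1.003
gripper_force: 0.0
```

```bash
python3 - <<'E'
from h import *
d=snap("wrist","w3"); s=d["s"]; W=wcloud(d,s["tcp_pos"],s["tool_rot"])
R=Ro.from_quat(s["tool_rot"]).as_matrix(); T=(W-s["tcp_pos"])@R
P=T.reshape(-1,3); m=(abs(P[:,0])<.02)&(P[:,2]<-.012)&(abs(P[:,1])<.075)
Q=P[m]
for sg in(1,-1):
    q=Q[Q[:,1]*sg>0]; print(len(q)); 
    if len(q): 
        i=np.argsort(-q[:,2])[:8]; print(q[i].round(4), abs(q[:,1]).min())
print(s["tcp_pos"],s["force"])
E
```

```text
21613
[[ 0.0097  0.0147 -0.012 ]
 [-0.0121  0.0195 -0.012 ]
 [-0.0126  0.0135 -0.012 ]
 [ 0.0176  0.0083 -0.012 ]
 [ 0.0158  0.003  -0.012 ]
 [-0.0164  0.0071 -0.012 ]
 [ 0.0167  0.0009 -0.012 ]
 [-0.0068  0.0168 -0.012 ]] 0.0001547267257023351
21098
[[-0.004  -0.0169 -0.012 ]
 [-0.0179 -0.0195 -0.012 ]
 [ 0.0171 -0.0044 -0.012 ]
 [ 0.0106 -0.0115 -0.012 ]
 [-0.0107 -0.0201 -0.012 ]
 [ 0.0079 -0.0116 -0.012 ]
 [ 0.0158 -0.0098 -0.012 ]
 [ 0.0141 -0.0164 -0.012 ]] 3.159910044363515e-05
[0.56761441 0.06084513 0.11518355] [-0.37957223 -0.15135951  1.33376298]
```

View pics/w3.png

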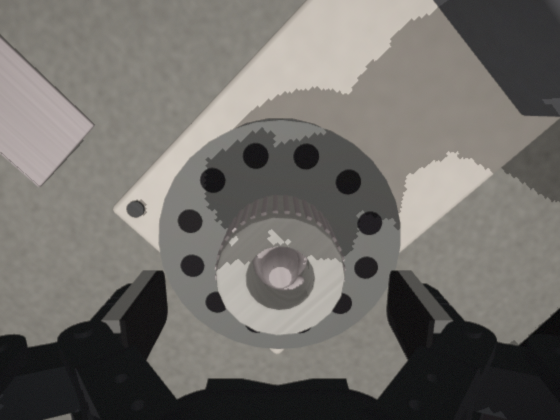

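The open fingertips are at about (150,275) and (405,275), above and clear of the nut at (280,275).

```bash
python3 - <<'E'
from h import *
d=dict(np.load("pics/w3.npz")); W=wcloud(d,d["tcp"],d["rot"]); R=Ro.from_quat(d["rot"]).as_matrix(); T=(W-d["tcp"])@R
for u,v in [(155,276),(148,276),(140,276),(160,300),(155,330),(405,276),(396,280),(410,280),(396,320)]: print(u,v,T[v,u].round(4))
E
```

```text
155 276 [ 0.0108 -0.0429 -0.0363]
148 276 [ 0.0105 -0.0455 -0.0358]
140 276 [ 0.0106 -0.0483 -0.036 ]
160 300 [ 0.0001 -0.0427 -0.0339]
155 330 [-0.0078 -0.043  -0.0411]
405 276 [ 0.0105  0.0454 -0.0357]
396 280 [ 0.0083  0.0428 -0.0343]
410 280 [ 0.0103  0.0462 -0.0384]
396 320 [-0.0055  0.0428 -0.0383]
```

The tips stand 20 mm (shut) to 33 mm (open) behind the TCP, so the TCP has to go to z≈0.065 to put the pads around the nut.

To row units: 0.05 m / 0.6 = 0.0833, 0.025 m / 0.6 = 0.0417.

Emit:
{"op": "run_rows", "data": {
  "ticks": [
    [[0,0,0.0417,0,1],[0,0,0.0833,0,1],[0,0,0.0833,0,1],[0,0,0.0833,0,0.4],[0,0,0.0833,0,0.4],[0,0,0.0833,0,0.4],[0,0,0.0833,0,0.4],[0,0,0.0833,0,0.4],[0,0,0.0833,0,0.4]]
  ],
  "grip_n": 40
}}

```text
t: 4.75
tcp_pos: [0.5682, 0.0604, 0.067]
tool_rot: [0.929, -0.37, 0.001, 0.0]
force: [-1.5, -1.2, 5.9]
finger_gap: 0.648
gripper_force: 45.9
```

Gripped. Now I'll unscrew with a matching rise of 3.5 mm/rad.

To row units: -0.0105 m / 0.6 = -0.0175, -0.01 m / 0.6 = -0.0167, -0.15 rad / 4 = -0.0375.

Emit:
{"op": "run_rows", "data": {
  "ticks": [
    [[0,0,-0.0008,-0.0375,0.4],[0,0,-0.0017,-0.075,0.4],[0,0,-0.0027,-0.1125,0.4],[0,0,-0.0035,-0.15,0.4],[0,0,-0.0043,-0.1875,0.4],[0,0,-0.0053,-0.225,0.4],[0,0,-0.0062,-0.2625,0.4],[0,0,-0.007,-0.3,0.4],[0,0,-0.0078,-0.3375,0.4],[0,0,-0.0088,-0.375,0.4],[0,0,-0.0097,-0.4125,0.4],[0,0,-0.0105,-0.45,0.4],[0,0,-0.0113,-0.4875,0.4],[0,0,-0.0123,-0.525,0.4],[0,0,-0.0132,-0.5625,0.4],[0,0,-0.014,-0.6,0.4],[0,0,-0.0148,-0.6375,0.4],[0,0,-0.0158,-0.675,0.4],[0,0,-0.0167,-0.7125,0.4],[0,0,-0.0175,-0.75,0.4]]
  ]
}}

```text
t: 6.75
tcp_pos: [0.5645, 0.0636, 0.0755]
tool_rot: [0.433, 0.901, 0.001, -0.004]
force: [-3.7, 7.1, 0.6]
finger_gap: 0.65
gripper_force: 43.0
```

```bash
python3 -c "
from h import *
s=manip.sense();print(s['q'],s['ft_torque'],s['tcp_pos'],s['force'])"
```

```text
[-0.08656571  0.65343722  1.68844592  0.00509521  0.80595446 -0.76483219] [ 1.10899682  0.59504786 -0.07357797] [0.56451891 0.06357362 0.07547066] [-3.68941031  7.06626883  0.63791126]
```

To row units: -0.01 m / 0.6 = -0.0167, -0.0047 m / 0.6 = -0.0078, -1.35 rad / 4 = -0.3375.

Emit:
{"op": "run_rows", "data": {
  "ticks": [
    [[0,0,-0.0008,-0.0375,0.4],[0,0,-0.0017,-0.075,0.4],[0,0,-0.0027,-0.1125,0.4],[0,0,-0.0035,-0.15,0.4],[0,0,-0.0043,-0.1875,0.4],[0,0,-0.0053,-0.225,0.4],[0,0,-0.0062,-0.2625,0.4],[0,0,-0.007,-0.3,0.4],[0,0,-0.0078,-0.3375,0.4],[0,0,-0.0078,-0.3375,0.4],[0,0,-0.0167,-0.3375,0.4]]
  ]
}}

```text
t: 7.85
tcp_pos: [0.5637, 0.0608, 0.0846]
tool_rot: [-0.223, 0.975, 0.001, -0.004]
force: [-5.3, -1.6, -5.8]
finger_gap: 0.648
gripper_force: 43.5
```

```bash
python3 -c "
from h import *
s=manip.sense();print(s['q'],s['ft_torque'],s['tcp_pos'],s['force'])"
```

```text
[-8.90905215e-02  6.38550751e-01  1.68431683e+00 -1.17070055e-03
  8.26789558e-01 -2.10890983e+00] [-0.24603726  0.78238261  0.00311869] [0.56370873 0.0608188  0.08463555] [-5.28844922 -1.60324294 -5.76571645]
```

To row units: -0.006 m / 0.6 = -0.01, -0.003 m / 0.6 = -0.005.

Emit:
{"op": "run_rows", "data": {
  "ticks": [
    [[0,0,-0.005,0,0.4],[0,0,-0.01,0,0.4],[0,0,-0.01,0,0.4]]
  ]
}}

```text
t: 8.15
tcp_pos: [0.564, 0.0613, 0.0914]
tool_rot: [-0.223, 0.975, 0.001, -0.004]
force: [-6.5, -0.1, -1.0]
finger_gap: 0.646
gripper_force: 44.0
```

The nut is free. I'm lifting it and carrying it around in front of the lever to the tray, unwinding the wrist on the way.

To row units: 0.321 m / 0.6 = 0.535, -0.06 m / 0.6 = -0.1, 2.02 rad / 4 = 0.505.

Emit:
{"op": "run_rows", "data": {
  "ticks": [
    [[0,0,-0.05,0,0.4],[0,0,-0.1,0,0.4],[0,0,-0.1167,0,0.4],[0.075,0.0367,-0.1167,0.0375,0.4],[0.15,0.0733,-0.1167,0.075,0.4],[0.225,0.1083,-0.1167,0.1125,0.4],[0.23,0.1117,-0.1167,0.15,0.4],[0.2667,0.0367,-0.1167,0.1875,0.4],[0.3033,-0.0383,-0.1167,0.225,0.4],[0.34,-0.1133,-0.1167,0.2625,0.4],[0.3767,-0.1883,-0.1167,0.3,0.4],[0.4133,-0.2633,-0.1167,0.3375,0.4],[0.45,-0.3383,-0.1167,0.375,0.4],[0.4867,-0.4133,-0.1167,0.4125,0.4],[0.535,-0.48,-0.1167,0.45,0.4],[0.535,-0.48,-0.1167,0.4875,0.4],[0.535,-0.48,-0.1167,0.505,0.4],[0.535,-0.48,-0.1167,0.505,0.4],[0.535,-0.48,-0.1167,0.505,0.4]]
  ]
}}

```text
t: 10.05
tcp_pos: [0.4037, -0.3379, 0.1616]
tool_rot: [0.707, 0.708, 0.0, 0.0]
force: [0.1, 0.6, -1.5]
finger_gap: 0.647
gripper_force: 44.0
```

```bash
python3 - <<'E'
from h import *
s=manip.sense(); print(s["q"],s["force"])
d=snap("top","top1"); W=cloud(d)
P=W[240:296,348:404].reshape(-1,3); Q=P[P[:,2]<.03]; print(len(Q))
E
```

```text
[-9.09521514e-01  4.73318943e-01  1.73630340e+00  2.41158524e-04
  9.31598629e-01 -9.11280551e-01] [ 0.11909783  0.59648959 -1.49296258]
1934
```

```bash
python3 - <<'E'
import cv2,numpy as np
a=cv2.imread("pics/top1.png")[180:310,225:425]
b=cv2.imread("pics/top1.png")
cv2.imwrite("pics/c2.png",cv2.resize(a,None,fx=4,fy=4,interpolation=cv2.INTER_CUBIC))
E
```

```text
(no output)
```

View pics/c2.png

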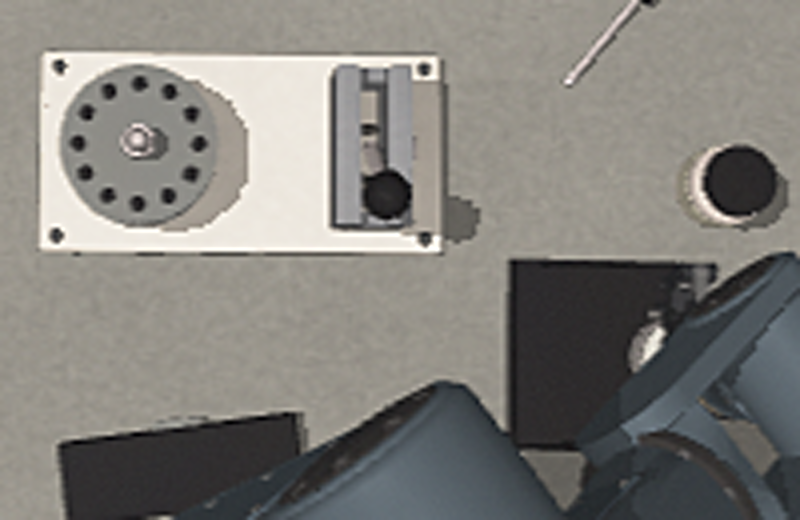

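The stud is bare, and the nut hangs in the gripper at about (650,345) in the crop, over the tray. I'm lowering it.

To row units: 0.165 m / 0.6 = 0.275, 0.16 m / 0.6 = 0.2667.

Emit:
{"op": "run_rows", "data": {
  "ticks": [
    [[0,0,0.0833,0,0.4],[0,0,0.1667,0,0.4],[0,0,0.2333,0,0.4],[0,0,0.2667,0,0.4],[0,0,0.275,0,0.4],[0,0,0.275,0,0.4]]
  ]
}}

```text
t: 10.7
tcp_pos: [0.4038, -0.3377, -0.0037]
tool_rot: [0.707, 0.707, 0.0, -0.0]
force: [-0.5, -0.6, -2.6]
finger_gap: 0.648
gripper_force: 44.0
```

Emit:
{"op": "run_rows", "data": {
  "ticks": [
    [[0,0,0.005,0,0.4],[0,0,0.0083,0,0.4],[0,0,0.0083,0,0.4]]
  ]
}}

```text
t: 11.0
tcp_pos: [0.404, -0.3385, -0.0074]
tool_rot: [0.707, 0.707, -0.0, 0.001]
force: [0.2, 0.6, -1.1]
finger_gap: 0.648
gripper_force: 44.0
```

Emit:
{"op": "run_rows", "data": {
  "ticks": [
    [[0,0,0.0033,0,0.4],[0,0,0.005,0,0.4],[0,0,0.005,0,0.4]]
  ]
}}

```text
t: 11.3
tcp_pos: [0.4035, -0.338, -0.0112]
tool_rot: [0.707, 0.707, -0.0, 0.0]
force: [-0.2, 0.1, -1.9]
finger_gap: 0.648
gripper_force: 44.0
```

To row units: 0.0025 m / 0.6 = 0.0042, 0.0015 m / 0.6 = 0.0025.

Emit:
{"op": "run_rows", "data": {
  "ticks": [
    [[0,0,0.0025,0,0.4],[0,0,0.0042,0,0.4],[0,0,0.0042,0,0.4]]
  ]
}}

```text
t: 11.6
tcp_pos: [0.4035, -0.3379, -0.014]
tool_rot: [0.707, 0.707, 0.0, -0.0]
force: [-0.1, 0.8, -2.1]
finger_gap: 0.647
gripper_force: 44.1
```

Emit:
{"op": "run_rows", "data": {
  "ticks": [
    [[0,0,0.0017,0,0.4],[0,0,0.0017,0,0.4]]
  ]
}}

```text
t: 11.8
tcp_pos: [0.4035, -0.338, -0.0141]
tool_rot: [0.707, 0.707, -0.0, 0.0]
force: [-0.9, 0.9, 5.0]
finger_gap: 0.652
gripper_force: 47.6
```

Floor contact. Release and retreat.

To row units: -0.22 m / 0.6 = -0.3667, -0.18 m / 0.6 = -0.3.

Emit:
{"op": "run_rows", "data": {
  "ticks": [
    [[0,0,0,0,0.9],[0,0,0,0,0.9],[0,0,0,0,0.9],[0,0,0,0,0.9],[0,0,-0.05,0,0.9],[0,0,-0.1333,0,0.9],[0,0,-0.2167,0,0.9],[0,0,-0.3,0,0.9],[0,0,-0.3667,0,0.0],[0,0,-0.3667,0,0],[0,0,-0.3667,0,0],[0,0,-0.3667,0,0],[0,0,-0.3667,0,0]]
  ]
}}

```text
t: 13.1
tcp_pos: [0.4027, -0.3369, 0.2034]
tool_rot: [0.707, 0.707, 0.0, -0.002]
force: [-0.4, 0.3, 0.2]
finger_gap: 0.041
gripper_force: 0.0
```

```bash
python3 - <<'E'
from h import *
d=snap("wrist","w4"); s=d["s"]; W=wcloud(d,s["tcp_pos"],s["tool_rot"]); P=W.reshape(-1,3)
b=(abs(P[:,0]-.403)<.07)&(abs(P[:,1]+.337)<.07)
Q=P[b&(P[:,2]>.035)&(P[:,2]<.06)]; print(len(Q),np.median(Q,0),Q.min(0),Q.max(0),cv2.minEnclosingCircle((Q[:,:2]*1000).astype(np.float32)))
d=dict(np.load("pics/top0.npz")); W=cloud(d); K=W[180:245,300:345].reshape(-1,3); K=K[(K[:,2]>.155)]; 
print(s["q"],s["tcp_pos"])
# knob sphere fit from both cams
from scipy.optimize import least_squares
for n,(a,b,c,e) in dict(top0=(305,190,337,240),scene0=(210,178,235,203)).items():
    d=dict(np.load(f"pics/{n}.npz")); K=cloud(d)[b:e,a:c].reshape(-1,3); K=K[(K[:,2]>.17)]
    r=least_squares(lambda p:np.linalg.norm(K-p,axis=1)-.019,[.52,-.13,.18],loss="soft_l1",f_scale=.002); print(n,r.x,len(K))
E
```

```text
2486 [ 0.40312179 -0.33809238  0.04475848] [ 0.37458398 -0.36709882  0.03501924] [ 0.43169137 -0.31121529  0.04737702] ((403.13885498046875, -340.0356750488281), 28.924381256103516)
[-9.09761644e-01  4.13606104e-01  1.69432883e+00 -6.33572459e-06
  1.03788091e+00 -9.09691993e-01] [ 0.40266953 -0.33692858  0.20336417]
top0 [ 0.52218592 -0.13029429  0.18095162] 122
scene0 [ 0.52179798 -0.13022795  0.17919175] 131
```

View pics/w4.png

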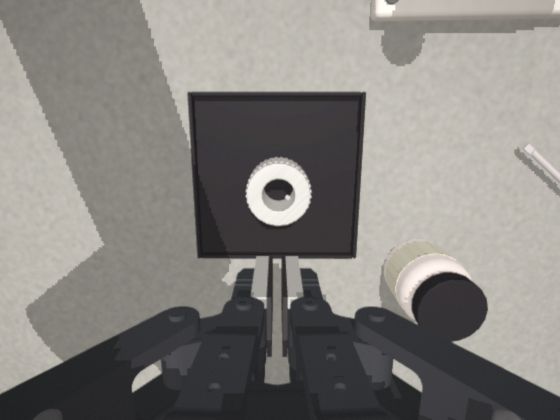

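The nut lies flat at (278,192) in the picture, centred in the tray at (0.403,-0.338). The fitted knob centre is (0.522,-0.130,0.180), as the geometry predicts. I'm bringing the shut fingers in behind the knob, turned so the pad edges push.

To row units: 0.207 m / 0.6 = 0.345, 0.16 m / 0.6 = 0.2667, 1.571 rad / 4 = 0.3928.

Emit:
{"op": "run_rows", "data": {
  "ticks": [
    [[0.0667,0.0167,0,0.0375,0],[0.1333,0.0333,0,0.075,0],[0.2,0.05,0,0.1125,0],[0.2667,0.0667,0,0.15,0],[0.345,0.0917,0,0.1875,0],[0.345,0.0917,0,0.225,0],[0.345,0.0917,0,0.2625,0],[0.345,0.0917,0,0.3,0],[0.345,0.0917,0,0.3375,0],[0.345,0.0917,0,0.375,0],[0.345,0.0917,0.05,0.3928,0],[0.345,0.0917,0.1033,0.3928,0],[0.345,0.0917,0.1033,0.3928,0],[0.345,0.0917,0.1033,0.3928,0]]
  ]
}}

```text
t: 14.55
tcp_pos: [0.458, -0.1307, 0.1425]
tool_rot: [1.0, -0.0, -0.001, -0.001]
force: [0.8, 0.4, 0.1]
finger_gap: 0.001
gripper_force: 0.0
```

```bash
python3 -c "
from h import *
s=manip.sense();print(s['q'],s['force'],Ro.from_quat(s['tool_rot']).as_matrix().round(3))"
```

```text
[-5.13251974e-01  4.49354688e-01  1.87187903e+00 -2.03447588e-05
  8.23471646e-01  1.05767219e+00] [0.80532004 0.43755251 0.05471421] [[ 1.    -0.    -0.003]
 [-0.    -1.     0.002]
 [-0.003 -0.002 -1.   ]]
```

To row units: 0.048 m / 0.6 = 0.08, 0.042 m / 0.6 = 0.07.

Emit:
{"op": "run_rows", "data": {
  "ticks": [
    [[0.025,0,0,0,0],[0.05,0,0,0,0],[0.06,0,0,0,0],[0.07,0,0,0,0],[0.08,0,0,0,0],[0.08,0,0,0,0]]
  ]
}}

```text
t: 15.15
tcp_pos: [0.507, -0.131, 0.1435]
tool_rot: [1.0, -0.0, 0.0, 0.0]
force: [-1.6, 0.2, 0.2]
finger_gap: 0.001
gripper_force: 0.9
```

To row units: 0.006 m / 0.6 = 0.01, 0.003 m / 0.6 = 0.005.

Emit:
{"op": "run_rows", "data": {
  "ticks": [
    [[0.005,0,0,0,0],[0.01,0,0,0,0],[0.01,0,0,0,0]]
  ]
}}

```text
t: 15.45
tcp_pos: [0.5128, -0.131, 0.1432]
tool_rot: [1.0, -0.0, 0.0, -0.0]
force: [-2.7, -0.1, 1.6]
finger_gap: 0.006
gripper_force: 0.9
```

To row units: 0.006 m / 0.6 = 0.01, 0.003 m / 0.6 = 0.005.

Emit:
{"op": "run_rows", "data": {
  "ticks": [
    [[0.005,0,0,0,0],[0.01,0,0,0,0],[0.01,0,0,0,0]]
  ]
}}

```text
t: 15.75
tcp_pos: [0.5191, -0.131, 0.1432]
tool_rot: [1.0, -0.0, 0.0, 0.0]
force: [-1.5, -0.3, 1.8]
finger_gap: -0.003
gripper_force: 0.9
```

To row units: 0.006 m / 0.6 = 0.01, 0.003 m / 0.6 = 0.005.

Emit:
{"op": "run_rows", "data": {
  "ticks": [
    [[0.005,0,0,0,0],[0.01,0,0,0,0],[0.01,0,0,0,0]]
  ]
}}

```text
t: 16.05
tcp_pos: [0.5252, -0.131, 0.1432]
tool_rot: [1.0, -0.0, 0.0, 0.0]
force: [-1.3, 0.6, 0.8]
finger_gap: 0.004
gripper_force: 0.9
```

To row units: 0.006 m / 0.6 = 0.01, 0.003 m / 0.6 = 0.005.

Emit:
{"op": "run_rows", "data": {
  "ticks": [
    [[0.005,0,0,0,0],[0.01,0,0,0,0],[0.01,0,0,0,0]]
  ]
}}

```text
t: 16.35
tcp_pos: [0.5311, -0.131, 0.1432]
tool_rot: [1.0, -0.0, 0.0, 0.0]
force: [-1.2, 0.0, 1.8]
finger_gap: 0.004
gripper_force: 1.0
```

To row units: 0.006 m / 0.6 = 0.01, 0.003 m / 0.6 = 0.005.

Emit:
{"op": "run_rows", "data": {
  "ticks": [
    [[0.005,0,0,0,0],[0.01,0,0,0,0],[0.01,0,0,0,0]]
  ]
}}

```text
t: 16.65
tcp_pos: [0.5371, -0.131, 0.1432]
tool_rot: [1.0, -0.0, 0.0, 0.0]
force: [-2.6, -0.0, 1.5]
finger_gap: 0.005
gripper_force: 1.0
```

To row units: 0.006 m / 0.6 = 0.01, 0.003 m / 0.6 = 0.005.

Emit:
{"op": "run_rows", "data": {
  "ticks": [
    [[0.005,0,0,0,0],[0.01,0,0,0,0],[0.01,0,0,0,0]]
  ]
}}

```text
t: 16.95
tcp_pos: [0.5431, -0.131, 0.1432]
tool_rot: [1.0, -0.0, 0.0, 0.0]
force: [-2.6, 0.5, 1.3]
finger_gap: 0.002
gripper_force: 1.0
```

```bash
python3 -c "
from h import *
from scipy.optimize import least_squares
d=snap('top','top2'); K=cloud(d); K=K[185:245,300:345].reshape(-1,3); K=K[(K[:,2]>.175)&(K[:,2]<.215)]
print(len(K),K.mean(0),K.min(0),K.max(0))"
```

```text
3 [ 0.53219162 -0.10341672  0.20902038] [ 0.53207662 -0.10621493  0.20673931] [ 0.5323798  -0.10040205  0.21076255]
```

To row units: 0.006 m / 0.6 = 0.01, 0.003 m / 0.6 = 0.005.

Emit:
{"op": "run_rows", "data": {
  "ticks": [
    [[0.005,0,0,0,0],[0.01,0,0,0,0],[0.01,0,0,0,0]]
  ]
}}

```text
t: 17.3
tcp_pos: [0.5491, -0.131, 0.1432]
tool_rot: [1.0, -0.0, 0.0, 0.0]
force: [-1.9, 0.3, 1.4]
finger_gap: 0.002
gripper_force: 1.0
```

To row units: 0.006 m / 0.6 = 0.01, 0.003 m / 0.6 = 0.005.

Emit:
{"op": "run_rows", "data": {
  "ticks": [
    [[0.005,0,0,0,0],[0.01,0,0,0,0],[0.01,0,0,0,0]]
  ]
}}

```text
t: 17.6
tcp_pos: [0.5551, -0.1309, 0.1432]
tool_rot: [1.0, -0.0, 0.0, -0.0]
force: [-2.5, 0.6, 1.6]
finger_gap: -0.001
gripper_force: 1.0
```

To row units: 0.006 m / 0.6 = 0.01, 0.003 m / 0.6 = 0.005.

Emit:
{"op": "run_rows", "data": {
  "ticks": [
    [[0.005,0,0,0,0],[0.01,0,0,0,0],[0.01,0,0,0,0]]
  ]
}}

```text
t: 17.9
tcp_pos: [0.5609, -0.1309, 0.1431]
tool_rot: [1.0, -0.0, 0.0, -0.0]
force: [-2.1, 0.4, 1.3]
finger_gap: 0.003
gripper_force: 1.1
```

To row units: 0.005 m / 0.6 = 0.0083, 0.003 m / 0.6 = 0.005.

Emit:
{"op": "run_rows", "data": {
  "ticks": [
    [[0.005,0,0,0,0],[0.0083,0,0,0,0],[0.0083,0,0,0,0]]
  ]
}}

```text
t: 18.2
tcp_pos: [0.5656, -0.1308, 0.1429]
tool_rot: [1.0, -0.0, -0.0, -0.0]
force: [-2.0, 2.3, -0.4]
finger_gap: 0.0
gripper_force: 1.1
```

To row units: 0.005 m / 0.6 = 0.0083, 0.003 m / 0.6 = 0.005.

Emit:
{"op": "run_rows", "data": {
  "ticks": [
    [[0.005,0,0,0,0],[0.0083,0,0,0,0],[0.0083,0,0,0,0]]
  ]
}}

```text
t: 18.5
tcp_pos: [0.57, -0.1308, 0.1427]
tool_rot: [1.0, -0.0, -0.001, -0.0]
force: [-3.5, 0.9, -1.7]
finger_gap: -0.001
gripper_force: 1.7
```

To row units: 0.004 m / 0.6 = 0.0067, 0.002 m / 0.6 = 0.0033.

Emit:
{"op": "run_rows", "data": {
  "ticks": [
    [[0.0033,0,0,0,0],[0.0067,0,0,0,0],[0.0067,0,0,0,0]]
  ]
}}

```text
t: 18.8
tcp_pos: [0.572, -0.1307, 0.1425]
tool_rot: [1.0, 0.0, -0.003, -0.0]
force: [-7.4, -0.1, -1.3]
finger_gap: -0.002
gripper_force: 3.7
```

The detent has begun, so I'll take smaller steps.

To row units: 0.003 m / 0.6 = 0.005, 0.002 m / 0.6 = 0.0033.

Emit:
{"op": "run_rows", "data": {
  "ticks": [
    [[0.0033,0,0,0,0],[0.005,0,0,0,0],[0.005,0,0,0,0]]
  ]
}}

```text
t: 19.1
tcp_pos: [0.5732, -0.1306, 0.1423]
tool_rot: [1.0, 0.0, -0.005, -0.001]
force: [-10.5, -1.5, 0.7]
finger_gap: 0.006
gripper_force: 5.4
```

To row units: 0.003 m / 0.6 = 0.005, 0.002 m / 0.6 = 0.0033.

Emit:
{"op": "run_rows", "data": {
  "ticks": [
    [[0.0033,0,0,0,0],[0.005,0,0,0,0],[0.005,0,0,0,0]]
  ]
}}

```text
t: 19.4
tcp_pos: [0.5744, -0.1306, 0.1421]
tool_rot: [1.0, 0.001, -0.007, -0.001]
force: [-13.8, -2.1, 3.0]
finger_gap: 0.003
gripper_force: 7.2
```

To row units: 0.003 m / 0.6 = 0.005, 0.002 m / 0.6 = 0.0033.

Emit:
{"op": "run_rows", "data": {
  "ticks": [
    [[0.0033,0,0,0,0],[0.005,0,0,0,0],[0.005,0,0,0,0]]
  ]
}}

```text
t: 19.7
tcp_pos: [0.5786, -0.1305, 0.1416]
tool_rot: [1.0, 0.0, -0.006, -0.001]
force: [-8.8, -1.2, -3.0]
finger_gap: -0.0
gripper_force: 4.9
```

To row units: 0.003 m / 0.6 = 0.005, 0.002 m / 0.6 = 0.0033.

Emit:
{"op": "run_rows", "data": {
  "ticks": [
    [[0.0033,0,0,0,0],[0.005,0,0,0,0],[0.005,0,0,0,0]]
  ]
}}

```text
t: 20.0
tcp_pos: [0.5824, -0.1305, 0.141]
tool_rot: [1.0, 0.0, -0.005, -0.001]
force: [-6.8, -0.3, -5.2]
finger_gap: 0.003
gripper_force: 3.5
```

To row units: 0.003 m / 0.6 = 0.005, 0.002 m / 0.6 = 0.0033.

Emit:
{"op": "run_rows", "data": {
  "ticks": [
    [[0.0033,0,0,0,0],[0.005,0,0,0,0],[0.005,0,0,0,0]]
  ]
}}

```text
t: 20.3
tcp_pos: [0.5876, -0.1309, 0.1419]
tool_rot: [1.0, -0.0, -0.002, -0.0]
force: [-3.9, 0.1, -3.3]
finger_gap: 0.002
gripper_force: 2.0
```

To row units: 0.003 m / 0.6 = 0.005, 0.002 m / 0.6 = 0.0033.

Emit:
{"op": "run_rows", "data": {
  "ticks": [
    [[0.0033,0,0,0,0],[0.005,0,0,0,0],[0.005,0,0,0,0]]
  ]
}}

```text
t: 20.6
tcp_pos: [0.5954, -0.1319, 0.1445]
tool_rot: [1.0, -0.0, 0.003, 0.001]
force: [0.4, -0.0, -0.2]
finger_gap: 0.0
gripper_force: 0.0
```

The force has vanished, so the lever dropped in. I'm backing off and checking.

To row units: 0.28 m / 0.6 = 0.4667, 0.24 m / 0.6 = 0.4.

Emit:
{"op": "run_rows", "data": {
  "ticks": [
    [[-0.05,0,0,0,0],[-0.1167,0,0,0,0],[-0.1833,0,0,0,0],[-0.2333,0,-0.0333,0,0],[-0.2833,0.0667,-0.1333,0,0],[-0.2833,0.15,-0.1667,0,0],[-0.2833,0.2333,-0.1667,0,0],[-0.2833,0.3167,-0.1667,0,0],[-0.2833,0.4,-0.1667,0,0],[-0.2833,0.4667,-0.1667,0,0],[-0.2833,0.4667,-0.1667,0,0]]
  ]
}}

```text
t: 21.7
tcp_pos: [0.4235, -0.4182, 0.2448]
tool_rot: [1.0, -0.002, 0.002, 0.004]
force: [-0.3, -0.1, 0.8]
finger_gap: -0.002
gripper_force: 0.0
```

```bash
python3 - <<'E'
from h import *
from scipy.optimize import least_squares
for n,f in(("top","top3"),("scene","scene3")):
    d=snap(n,f); K=cloud(d).reshape(-1,3)
    K=K[(K[:,2]>.145)&(K[:,2]<.21)&(abs(K[:,1]+.13)<.03)&(K[:,0]>.5)&(K[:,0]<.68)]
    if len(K)>10:
        r=least_squares(lambda p:np.linalg.norm(K-p,axis=1)-.019,[K[:,0].mean(),-.13,.17],loss="soft_l1",f_scale=.002); print(n,len(K),r.x)
    K=cloud(d).reshape(-1,3); Q=K[(abs(K[:,0]-.403)<.07)&(abs(K[:,1]+.337)<.07)&(K[:,2]>.03)&(K[:,2]<.06)]
    print(len(Q), Q.mean(0) if len(Q) else 0)
E
python3 -c "
import cv2;cv2.imwrite('pics/c3.png',cv2.imread('pics/scene3.png')[80:330,100:450])"
```

```text
top 131 [ 0.6325407  -0.1286374   0.17092953]
198 [ 0.40503803 -0.33966448  0.04478089]
scene 144 [ 0.63347137 -0.12899724  0.16991297]
201 [ 0.40881345 -0.34112384  0.04113831]
```

View pics/c3.png

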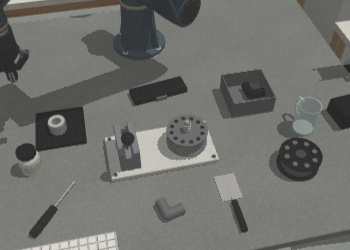

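The lever knob now stands at x=0.633, about 64 mm ahead of its pivot, in crop position (127,138). The nut lies in the tray at (57,124), and the other things are where they were. Handing in.

Emit:
{"op": "run_rows", "data": {
  "ticks": [
    [[0,0,0,0,0],[0,0,0,0,0],[0,0,0,0,0],[0,0,0,0,0]]
  ]
}}

```text
t: 22.2
tcp_pos: [0.4229, -0.4096, 0.2435]
tool_rot: [1.0, 0.001, 0.0, -0.0]
force: [-0.4, -0.5, -0.3]
finger_gap: -0.001
gripper_force: 0.0
```

```bash
python3 -c "
from station import manip
print(manip.sign_off())"
```

```text
the job is handed in; nothing more can be done
None
```

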